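Change the filter head on the bayonet mount

TASK

Take the filter head off its vacuum mount: press the release button fully down, turn the head anticlockwise (seen from above), about a quarter turn, until you feel it come up against its stop, without wrenching it, and lift it straight up and off. Then stack it upright on the storage foot with its notch over the foot's key, so that it sits fully down and flush, let go, and leave the white cup and the tape roll where they stand.

Things in the scene. Friction and masses are not known exactly. Their poses are not given: they have to be found in the camera images.
- head_center (a point): centre (half-way up) of the filter head, a loose grey plastic part 88 mm high, 0.28 to 0.46 kg; z up its axis, x towards its notch. Solid barrel of radius 39 mm from 28 mm below to 4 mm above this point, with a small upright rib on its side at +x, above the notch. It starts locked in the mount, with about 2 degrees of play
- head_bar (a point): grip point on the bar on top of the head: 28 mm above head_center, 16 mm below the top of the bar, 24 mm above the barrel, same axes. The bar is 22 mm thick (along y), 40 mm high and 72 mm long (along x, from -34 to +38 mm), square at its -x end and round at its +x (notch) end. Take the head here from above, fingers closing along y
- filter_head: the head again; origin at the centre of its underside, axes as head_center. Below the barrel a hollow skirt 16 mm high, inside radius 28 mm, outside 38 mm, with a notch 15 mm wide through its wall at +x, open below. Two bayonet lugs at +y and -y, 10 mm high from the underside, reach out to radius 47 mm, 40 degrees wide each
- mount: round metal bayonet mount, fixed to the bench; origin on its axis at bench height, z up, its release button at -x. The head stands on its floor, 14 mm up. Ring wall 37 mm high, radius 58 mm; hose port at +x out to 110 mm. Two inward lips hold the head's lugs down; pulled up while held by them, the head rises 3 mm and stops. Over about 2.5 N m against the stop is wrenching
- mount_axis (a point): point on the mount's axis, 36 mm up. The lips have two gaps through which the lugs lift out; a hard stop ends the anticlockwise turn where lugs and gaps line up (the head lifts out from the stop to 6 degrees short of it). The lip ring is clamped at another angle each time, not given: the turn from locked to stop is 70 to 114 degrees, free but for light rubbing (under 0.3 N m)
- release_button (a joint): travel of the release button, m: 0 up, 0.014 fully down. It needs about 4 N to move, stays where it is left, and when fully down frees the head to turn
- button_top (a point): centre of the top of the black round release button (26 mm across), 92 mm from the mount's axis; 60 mm above the bench when up, 46 mm when down; pressed straight down
- storage_foot: round metal foot of radius 56 mm, fixed to the bench; origin on its axis at bench height, z up. On its flat top, 14 mm up, a central boss (radius 26 mm, 13.5 mm high, bevelled) goes inside the head's skirt, and a key 10 mm wide and 10 mm high reaches from the boss to radius 48 mm along the foot's +x. A seated head has its +x along the foot's +x and its centre 58 mm above the bench
- seat_center (a point): centre of the foot's flat top, 14 mm above the bench; axes as the foot's
- cup_white: loose white cup, 69 x 54 mm, 112 mm high, behind the work; leave it alone. Origin at its underside
- tape: loose roll of tape lying flat, 56 mm across, 13 mm high, in front of the work; leave it alone. Origin at its underside
Mind the look-alikes: they are no part of the job. Of the things that look like the filter_head, the smaller one is meant.

How it is judged:
By the outcome, as a careful person would: the job done as asked, in the order asked, and still so for the second after the job is handed in, with the robot touching nothing.
It also fails if it takes over 58 s, if anything falls off the work surface, if the arm or the gripper's body presses on something with over 40 N, if the wrist force passes 120 N, or if a joint passes its speed limit or range.

ROBOT

A 7-joint arm with a two-finger parallel gripper is mounted at the origin on a cart in front of the work surface, level with it; the furniture and walls round the work are solid. World frame = base frame: x ahead of the robot, y to its left, z up, the work surface at z = 0. Lengths are in m, angles in rad, forces in N, time in s.
With the tool pointing down it reaches from about 0.425 to 0.875 m from the base axis. Payload 4.7 kg.
Tool frame: the origin (TCP) lies on the centre line of the jaws, within the pads' length; the fingertips stand 22 mm ahead of it and the grasp point (between the pads) lies 3 mm ahead of it; z points along the fingers, y is the line along which they close (so a half turn about z gives the same grasp; the last joint's range is limited). The gripper opens to 85 mm and grips with 20 to 120 N. Pads are 22 mm wide; open, the fingers measure 114 mm over their backs; the gripper's body (76 mm by 85 mm) begins 54 mm behind the grasp point. The pads swing forward as they close: fully open they stand 13 mm farther back than shut.
Start: joints at [-1.172, 0.321, -0.07, 1.45, 0.023, 1.371, -0.057], TCP at [0.244, 0.602, 0.253] pointing down, gripper open.
Joint ranges: [-2.86, 2.86], [-0.3, 2.09], [-1.38, 1.24], [0.06, 2.45], [-1.56, 4.7], [0.09, 2.05], [-2.69, 2.69]. Speed limits (rad/s): [2.57, 2.57, 3.14, 3.14, 3.14, 3.14, 3.14].

INTERFACE

Orientations are given as [roll, pitch, yaw] about the fixed x, y, z axes, in that order (R = Rz(yaw) Ry(pitch) Rx(roll)).
In Python, from bench import get_state, get_image, hand_in gives the robot as it stands.
- The arm moves only by the tool drive_tool, never from a script. Its argument "plan" is a list of rows, each a list of 6 numbers: the shift along the tool's x, y, z in units of 60 mm (1.0 is 60 mm), then the turn, a rotation vector about the tool's x, y, z in units of 10 degrees (1.0 is 10 degrees). In form: [[dx, dy, dz, ax, ay, az], ...]. A call has 1 to 12 rows; each row is the pose to reach, as a shift and turn from the pose commanded when the call began, along the tool's axes at that moment; what a row does not reach only later rows make up. A row lasts 1/8 s, in which the tool goes at most 62.5 mm and 10.7 degrees, less where a joint would pass 70% of its speed; a pose out of reach is approached as far as the arm can. A call with a gripper value outside its range is refused whole. "jaw" is the opening, from 0 (shut) to 1 (fully open), set as the call begins (left out, the last holds). The fingers move at their own pace and stop on an object; "squeeze" is the grip in N (left out, the last holds). Time passes only in rows, so rows that repeat a pose let the fingers close. It gives the time, the measured TCP pose, the force, the opening and the grip force at its end, in the units of the state.
- get_state(): the state, without advancing time (a new reading comes with each control period).
- get_image(name): name is "side" or "top"; returns a dict with "pixels" (420x560x3 uint8, red, green, blue), "range_z" (420x560 float32, m along the optical axis (not along the pixel's ray), 0 where there is no reading), "K" (3x3 intrinsics, pixels), "R" (3x3) and "t" (3): a world point X has camera coordinates R X + t. Camera axes: x right, y down, z forward; pixel columns grow to the right and rows downward; lengths in m; the calibration is good to about 2 mm. A picture is of the moment at which its call begins.
- hand_in(): hands the job in; it is judged then, once.
The state is a dict: "clock": time; "joint_pos": joint angles; "joint_vel": joint speeds; "effort": joint torques, N m; "eef_pos": TCP position; "eef_rot": TCP orientation; "contact_force": force on the tool from outside, world axes, zero at the start; "wrist_torque": the same for the moment, N m; "width": opening from 0.0 (shut) to 1.0 (fully open); "grasp_force": force on a finger pad.
Only numpy, scipy, OpenCV 4.12 (cv2) and the standard library are available. Lean on these libraries where they do the work, as an engineer would, in place of code of your own. Each camera call takes 0.05 s, during which the arm holds its last target. There are 200 camera calls.

## Working session

There is one attempt and no reset: what is moved stays moved. The work goes in short steps, Python scripts to look and compute and a tool call to move; the robot and the scene stay as the last step left them, time stands still between calls to the robot, and variables do not carry over. Pictures are saved under pics/ and viewed, at most 10 in all, crops included, and the job is handed in when it is done.

Besides the shell and the picture viewer there is one more tool, called after "Request:" as a command line: name --pt "numbers of a row" for each row, then --argument value for the rest. drive_tool: Moves the arm, as the interface text tells. Its arguments: {"type":"object","properties":{"plan":{"type":"array","items":{"type":"array","items":{"type":"number"}}},"jaw":{"type":"number"},"squeeze":{"type":"number"}},"required":["plan"]}

```bash
mkdir -p pics; ls; python3 - <<'E'
from bench import get_state,get_image
import cv2,numpy as np
s=get_state(); print({k:np.round(v,3).tolist() for k,v in s.items()})
for n in("side","top"):
    d=get_image(n); np.savez(f"{n}0.npz",**d); cv2.imwrite(f"pics/{n}0.png",d["pixels"][:,:,::-1])
    print(n,np.round(d["K"],1).tolist(),np.round(d["R"],3).tolist(),np.round(d["t"],3).tolist())
E
```

```text
pics
{'clock': 0.0, 'joint_pos': [-1.172, 0.322, -0.07, 1.452, 0.023, 1.371, -0.057], 'joint_vel': [0.0, -0.0, -0.001, 0.0, -0.002, 0.0, -0.001], 'effort': [-0.0, -49.359, -0.382, -31.433, 0.013, 0.011, -0.0], 'eef_pos': [0.244, 0.602, 0.252], 'eef_rot': [-3.14, 0.0, 2.757], 'contact_force': [-1.187, -0.946, 0.136], 'wrist_torque': [-0.043, 0.028, -0.008], 'grasp_force': 0.0, 'width': 1.001}
side [[534.6, 0.0, 286.3], [0.0, 534.6, 204.7], [0.0, 0.0, 1.0]] [[0.962, -0.274, 0.013], [-0.083, -0.337, -0.938], [0.261, 0.901, -0.347]] [-0.542, 0.13, 0.988]
top [[409.6, 0.0, 279.8], [0.0, 409.6, 211.3], [0.0, 0.0, 1.0]] [[0.008, -1.0, 0.01], [-0.995, -0.008, -0.097], [0.097, -0.009, -0.995]] [-0.007, 0.558, 1.131]
```

View pics/top0.png

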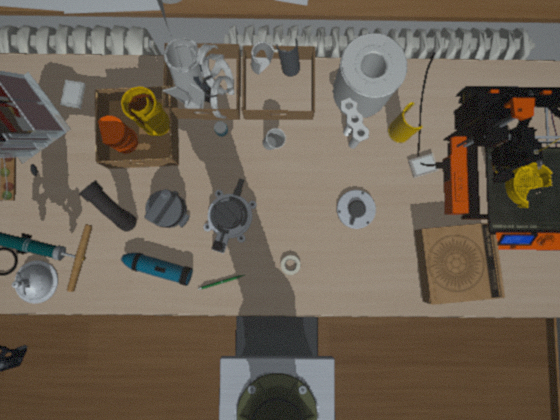

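View pics/side0.png

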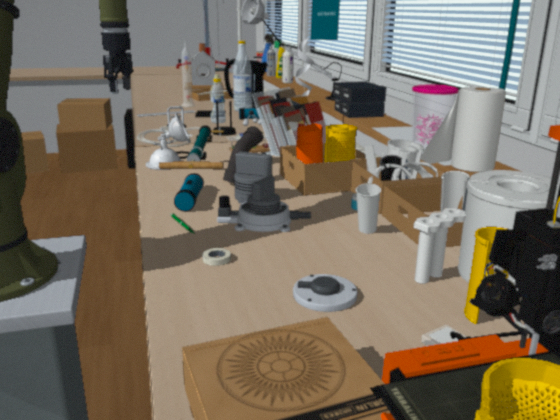

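The top view shows the mount with its head at about (231,214), its port towards (240,185) and the button at about (218,243). The foot is at (355,208), the tape at (290,263) and the cup at (275,138). The larger look-alike is at (166,208). Next I'll enlarge the mount and foot.

```bash
cat > h.py <<'E'
import numpy as np,cv2
from bench import get_state,get_image
def pts(d):
    h,w=d["range_z"].shape; u,v=np.meshgrid(np.arange(w),np.arange(h)); z=d["range_z"]
    c=np.stack([u,v,np.ones_like(u)],-1)@np.linalg.inv(d["K"]).T*z[...,None]
    return (c-d["t"])@d["R"]
def ray(d,uv,z):
    uv=np.atleast_2d(uv).astype(float); c=np.c_[uv,np.ones(len(uv))]@np.linalg.inv(d["K"]).T@d["R"]
    o=-d["R"].T@d["t"]; return o+c*((z-o[2])/c[:,2])[:,None]
def proj(d,X):
    c=np.atleast_2d(X)@d["R"].T+d["t"]; p=c@d["K"].T; return p[:,:2]/p[:,2:]
def crop(d,x0,y0,w,h,s): return cv2.resize(d["pixels"][y0:y0+h,x0:x0+w,::-1],None,fx=s,fy=s,interpolation=cv2.INTER_CUBIC)
E
python3 - <<'E'
from h import *
d=dict(np.load("top0.npz")); s=dict(np.load("side0.npz"))
a=np.hstack([crop(d,195,175,75,80,5),crop(d,320,170,75,80,5)])
b=np.hstack([crop(s,210,140,110,100,3.4),crop(s,285,260,110,100,3.4)])
b=cv2.resize(b,(750,int(b.shape[0]*750/b.shape[1])))[:,:]
cv2.imwrite("pics/a.png",np.vstack([a,b[:,:]])[:,:] if 0 else a); cv2.imwrite("pics/b.png",b)
P=pts(d)
for (u0,u1,v0,v1) in [(205,260,175,250),(335,376,188,230)]:
    Z=P[v0:v1,u0:u1]; q=Z.reshape(-1,3)
    for lo,hi in [(.008,.02),(.02,.03),(.03,.042),(.042,.05),(.05,.065),(.065,.085),(.085,.097),(.097,.107)]:
        m=(q[:,2]>lo)&(q[:,2]<hi); 
        if m.sum()>5: print(lo,m.sum(),q[m].mean(0).round(4),q[m].min(0).round(3),q[m].max(0).round(3))
    print()
E
```

```text
0.008 447 [0.5278 0.1352 0.0134] [0.451 0.068 0.008] [0.633 0.21  0.02 ]
0.02 176 [0.5797 0.1262 0.0253] [0.456 0.084 0.02 ] [0.65  0.179 0.03 ]
0.03 628 [0.5423 0.1415 0.0366] [0.45  0.083 0.03 ] [0.646 0.198 0.042]
0.042 13 [0.5348 0.1184 0.0461] [0.495 0.094 0.042] [0.579 0.162 0.05 ]
0.05 432 [0.5308 0.1442 0.0611] [0.45  0.104 0.05 ] [0.583 0.181 0.065]
0.065 44 [0.5413 0.1331 0.0672] [0.51  0.108 0.065] [0.576 0.174 0.082]
0.085 8 [0.5315 0.1284 0.091 ] [0.52  0.111 0.085] [0.562 0.148 0.097]
0.097 209 [0.5461 0.1412 0.1023] [0.516 0.113 0.098] [0.574 0.169 0.107]

0.008 894 [ 0.568  -0.2202  0.014 ] [ 0.513 -0.277  0.008] [ 0.623 -0.167  0.02 ]
0.02 253 [ 0.5634 -0.219   0.0259] [ 0.524 -0.248  0.02 ] [ 0.592 -0.196  0.03 ]
0.03 27 [ 0.5702 -0.2198  0.0312] [ 0.551 -0.238  0.03 ] [ 0.583 -0.201  0.034]
```

View pics/a.png

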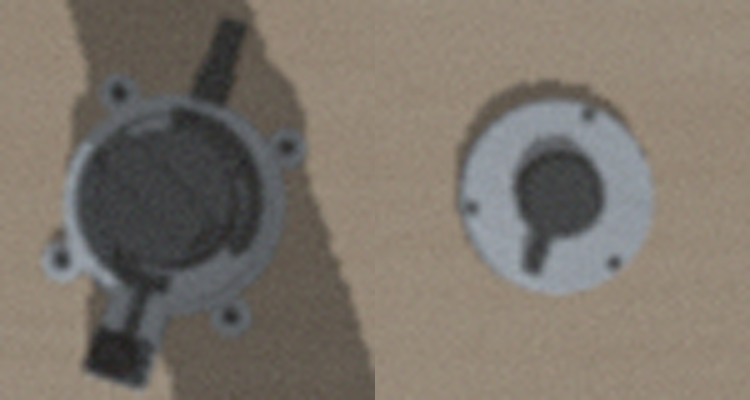

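View pics/b.png

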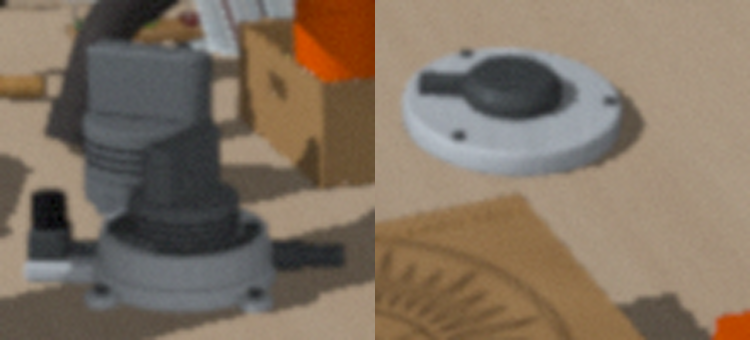

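The crops show the head's bar running diagonally in the mount, the button at lower left with the port opposite, and the foot's key pointing down the image (towards the robot). I'll fit these now.

```bash
cat >> h.py <<'E'
def circ(q):
    A=np.c_[2*q,np.ones(len(q))]; s=np.linalg.lstsq(A,(q**2).sum(1),rcond=None)[0]; return s[:2],np.sqrt(s[2]+s[:2]@s[:2])
def rect(q):
    (c,wh,a)=cv2.minAreaRect(q.astype(np.float32)*1000); return np.array(c)/1000,wh,a
E
python3 - <<'E'
from h import *
d=dict(np.load("top0.npz")); P=pts(d)
q=P[170:252,200:262].reshape(-1,3)
bar=q[(q[:,2]>.097)]; print("bar",rect(bar[:,:2]),bar.mean(0))
w,V=np.linalg.eigh(np.cov(bar[:,:2].T)); e=V[:,1]; print("bar dir",np.degrees(np.arctan2(e[1],e[0])))
a=(bar[:,:2]-bar[:,:2].mean(0))@V
for t in np.arange(-.04,.04,.005):
    m=(a[:,1]>t)&(a[:,1]<t+.005); 
    if m.any(): print(round(t,3),m.sum(),round(np.ptp(a[m,0])*1000,1))
bt=q[(q[:,2]>.05)&(q[:,0]<.49)]; print("button",bt.mean(0),bt[:,2].max(),len(bt),rect(bt[:,:2]))
barrel=q[(q[:,2]>.056)&(q[:,2]<.068)&(q[:,0]>.49)]; print("barrel",circ(cv2.convexHull(barrel[:,:2].astype(np.float32))[:,0].astype(float)))
wall=q[(q[:,2]>.033)&(q[:,2]<.041)]; c=np.array([.542,.14])
r=np.hypot(*(wall[:,:2]-c).T); m=(r>.045)&(r<.065); w2=wall[m]; print("wall",circ(w2[:,:2]), m.sum())
port=q[(q[:,2]>.015)&(q[:,0]>.605)]; print("port",port.mean(0))
# foot
q=P[180:240,325:385].reshape(-1,3); pl=q[(q[:,2]>.010)&(q[:,2]<.017)]
hull=cv2.convexHull(pl[:,:2].astype(np.float32))[:,0].astype(float); fc,fr=circ(hull); print("foot",fc,fr)
b=q[q[:,2]>.0245]; rr=np.hypot(*(b[:,:2]-fc).T); print("boss",circ(cv2.convexHull(b[rr<.03][:,:2].astype(np.float32))[:,0].astype(float)))
k=q[(q[:,2]>.019)]; rr=np.hypot(*(k[:,:2]-fc).T); k=k[(rr>.032)]; m=k.mean(0)[:2]-fc; print("key",len(k),k.mean(0),np.degrees(np.arctan2(m[1],m[0])))
# dark colour mask
g=d["pixels"].astype(int).sum(2); vv,uu=np.nonzero(g[180:240,325:385]<270); X=ray(d,np.c_[uu+325,vv+180],.024)[:,:2]
rr=np.hypot(*(X-fc).T); k=X[(rr>.032)&(rr<.049)&(X[:,0]<fc[0])]; m=k.mean(0)-fc; print("keydark",len(k),k.mean(0),np.degrees(np.arctan2(m[1],m[0])))
s=dict(np.load("side0.npz")); Q=pts(s); q=Q[265:310,290:360].reshape(-1,3); k=q[(q[:,2]>.0195)]; rr=np.hypot(*(k[:,:2]-fc).T); k=k[(rr>.032)&(rr<.05)]; m=k.mean(0)[:2]-fc; print("key side",len(k),k.mean(0),np.degrees(np.arctan2(m[1],m[0])))
q=Q[150:240,215:320].reshape(-1,3); 
b=q[(q[:,2]>.066)&(q[:,2]<.1)&(np.hypot(q[:,0]-.542,q[:,1]-.14)<.05)]; print("bar side",len(b),b.min(0),b.max(0))
E
```

```text
bar (array([0.50307788, 0.09219409]), (202.65821838378906, 25.33361053466797), 48.77091598510742) [0.5370535  0.12915844 0.19945285]
bar dir 51.88739238878366
-0.02 15 20.5
-0.015 14 20.5
-0.01 15 20.5
-0.005 16 20.9
-0.0 14 20.5
0.005 16 20.5
0.01 16 20.9
0.015 15 18.9
0.02 14 18.5
0.025 17 20.5
0.03 16 20.6
0.035 15 20.5
button [0.45546609 0.13281188 0.30682741] 1.1794551889724307 95 (array([0.45764645, 0.09434293]), (173.6270294189453, 21.997676849365234), 89.45427703857422)
barrel (array([0.54549543, 0.1409714 ]), np.float64(0.03715525693097078))
wall (array([0.54524168, 0.14119372]), np.float64(0.05247414423068821)) 441
port [0.62542555 0.11669325 0.02557748]
foot [ 0.56803619 -0.22095225] 0.05513978676992416
boss (array([ 0.56708613, -0.22022793]), np.float64(0.024161982469621892))
key 42 [ 0.50364279 -0.13231642  0.43555802] 125.99817707688698
keydark 17 [ 0.53188296 -0.20837553] 160.81860953222855
key side 32 [ 0.53064312 -0.21017141  0.02226018] 163.91712483938906
bar side 334 [0.51647398 0.10775181 0.0662487 ] [0.576625   0.16486852 0.09997538]
```

```bash
python3 - <<'E'
from h import *
d=dict(np.load("top0.npz")); P=pts(d); Zr=d["range_z"]>0
def sel(P,Zr,v0,v1,u0,u1,lo,hi):
    q=P[v0:v1,u0:u1][Zr[v0:v1,u0:u1]]; return q[(q[:,2]>lo)&(q[:,2]<hi)]
bar=sel(P,Zr,170,252,200,262,.097,.107); print("bar",rect(bar[:,:2]),bar.mean(0))
w,V=np.linalg.eigh(np.cov(bar[:,:2].T)); e=V[:,1]; print("bar dir",np.degrees(np.arctan2(e[1],e[0])))
c=np.array([.5454,.1411]); a=(bar[:,:2]-c)@np.c_[e,[-e[1],e[0]]]; print(a.min(0),a.max(0))
for t in np.arange(-.042,.04,.004):
    m=(a[:,0]>t)&(a[:,0]<t+.004)
    if m.any(): print(round(t,3),m.sum(),(a[m,1].min()*1e3).round(1),(a[m,1].max()*1e3).round(1))
bt=sel(P,Zr,225,255,205,235,.054,.066); bt=bt[bt[:,0]<.487]; print("button",bt.mean(0),len(bt),rect(bt[:,:2]),circ(cv2.convexHull(bt[:,:2].astype(np.float32))[:,0].astype(float)))
port=sel(P,Zr,170,200,225,260,.013,.045); port=port[port[:,0]>.607]; print("port",len(port),port.mean(0), port.min(0),port.max(0))
b=sel(P,Zr,180,240,325,385,.019,.035); fc=np.array([.568,-.221]);m=np.hypot(*(b[:,:2]-fc).T)>.031;k=b[m]; print("key",len(k),k.mean(0),np.degrees(np.arctan2(*(k.mean(0)[:2]-fc)[::-1])))
s=dict(np.load("side0.npz")); Q=pts(s); b=sel(Q,s["range_z"]>0,255,320,285,365,.0085,.02)
print("foot side",circ(cv2.convexHull(b[:,:2].astype(np.float32))[:,0].astype(float)))
bs=sel(Q,s["range_z"]>0,150,215,215,300,.098,.108); bs=bs[np.hypot(*(bs[:,:2]-c).T)<.05]; print("side bar top",len(bs),bs.mean(0) if len(bs) else 0)
bt=sel(Q,s["range_z"]>0,190,225,210,240,.045,.066); bt=bt[bt[:,0]<.487];print("side button",len(bt),bt.mean(0),bt.min(0),bt.max(0))
tp=sel(P,Zr,250,275,275,305,.008,.02);cp=sel(P,Zr,120,160,255,300,.1,.12);print("tape",tp.mean(0),"cup",cp.mean(0))
E
```

```text
bar (array([0.54703516, 0.14215854]), (70.33515930175781, 21.548419952392578), 43.23001480102539) [0.54606606 0.14120111 0.10230495]
bar dir -136.3276631130383
[-0.03706239 -0.01046672] [0.033193   0.01123279]
-0.038 5 -4.3 4.9
-0.034 12 -9.9 8.8
-0.03 11 -9.6 8.9
-0.026 12 -9.5 10.9
-0.022 12 -9.4 11.0
-0.018 12 -7.5 11.2
-0.014 14 -9.1 9.4
-0.01 13 -9.0 9.6
-0.006 7 -8.8 9.7
-0.002 12 -8.7 9.9
0.002 14 -10.5 9.9
0.006 12 -10.3 10.1
0.01 12 -10.2 10.2
0.014 11 -6.2 10.4
0.018 14 -9.9 10.6
0.022 12 -9.7 10.7
0.026 12 -9.7 10.9
0.03 12 -9.5 9.0
button [0.45850113 0.16860307 0.05959565] 70 (array([0.45836221, 0.16885019]), (21.792194366455078, 24.610998153686523), 0.3845556974411011) (array([0.458534 , 0.1688773]), np.float64(0.012353635616554727))
port 107 [0.62653206 0.11659131 0.02536335] [0.60704796 0.10244668 0.01390562] [0.64972076 0.14835455 0.03148078]
key 30 [ 0.53607917 -0.21003854  0.02240067] 161.04778305753365
foot side (array([ 0.56907217, -0.22393568]), np.float64(0.05603993486165895))
side bar top 103 [0.54695779 0.13554213 0.10047992]
side button 87 [0.45891197 0.16133216 0.0536767 ] [0.44755344 0.15047835 0.04519412] [0.47257638 0.17971356 0.05918882]
tape [ 0.40800853 -0.03284861  0.01296523] cup [0.75221284 0.01248594 0.10595377]
```

```bash
cat >> h.py <<'E'
from scipy.spatial.transform import Rotation as Ro
def go(pos,yaw):
    s=get_state(); R=Ro.from_euler("xyz",s["eef_rot"]); T=Ro.from_euler("xyz",[np.pi,0,np.radians(yaw)])
    dp=R.inv().apply(np.array(pos)-s["eef_pos"])/.06; rv=np.degrees((R.inv()*T).as_rotvec())/10
    print("row",np.r_[dp,rv].round(3).tolist())
E
python3 - <<'E'
from h import *
go([.4585,.1686,.14],44); go([.4585,.1686,.25],44)
d=dict(np.load("top0.npz")); P=pts(d); 
m=(d["range_z"]>0)&(P[...,0]>.2)&(P[...,0]<.62)&(P[...,1]>.02)&(P[...,1]<.7); print(P[m][:,2].max(), P[m][P[m][:,2].argmax()])
E
```

```text
row [-6.027, -5.349, 1.882, -0.006, 0.01, 11.395]
row [-6.027, -5.353, 0.049, -0.006, 0.01, 11.395]
0.3507688879614864 [0.21889285 0.54281151 0.35076889]
```

Request:
drive_tool --pt "-0.3 -0.25 0 0 0 0.5" --pt "-0.8 -0.7 0 0 0 1.4" --pt "-1.4 -1.2 0 0 0 2.4" --pt "-2.0 -1.8 0 0 0 3.4" --pt "-2.6 -2.3 0 0 0 4.4" --pt "-3.2 -2.8 0 0 0 5.4" --pt "-3.8 -3.3 0 0 0 6.4" --pt "-4.4 -3.8 0 0 0 7.4" --pt "-4.9 -4.3 0 0 0 8.4" --pt "-5.4 -4.7 0 0 0 9.4" --pt "-5.8 -5.1 0.4 0 0 10.4" --pt "-6.03 -5.35 0.8 0 0 11.4" --jaw 0 --squeeze 40

```text
clock: 1.6
eef_pos: [0.4595, 0.1672, 0.2048]
eef_rot: [3.141, -0.0, 0.759]
contact_force: [0.6, 0.1, 0.1]
width: 0.001
grasp_force: 0.0
```

```bash
python3 -c "
from h import *
s=get_state();print(s['eef_pos'],np.degrees(s['eef_rot']),s['contact_force'],s['joint_pos'],s['width'])
go([.4585,.1686,.10],44);go([.4585,.1686,.066],44)"
```

```text
[0.45951443 0.1671649  0.20475326] [ 1.79982830e+02 -2.40932275e-02  4.34925090e+01] [0.60762413 0.12606687 0.12135049] [-7.65332310e-01  2.61894820e-04  3.64163985e-01  1.91781348e+00
  4.26492337e-05  1.22303561e+00 -1.21289179e+00] 0.0005424856279296074
row [0.003, -0.03, 1.746, 0.002, -0.002, -0.051]
row [0.003, -0.03, 2.313, 0.002, -0.002, -0.051]
```

Request:
drive_tool --pt "0 -0.03 0.4 0 0 0" --pt "0 -0.03 1.0 0 0 0" --pt "0 -0.03 1.5 0 0 0" --pt "0 -0.03 1.85 0 0 0" --pt "0 -0.03 1.98 0 0 0" --pt "0 -0.03 2.06 0 0 0" --pt "0 -0.03 2.14 0 0 0" --pt "0 -0.03 2.2 0 0 0" --pt "0 -0.03 2.24 0 0 0" --pt "0 -0.03 2.27 0 0 0" --pt "0 -0.03 2.27 0 0 0"

```text
clock: 2.98
eef_pos: [0.4579, 0.1706, 0.0692]
eef_rot: [3.141, -0.001, 0.767]
contact_force: [-0.7, -0.7, 1.8]
width: 0.001
grasp_force: 1.0
```

Request:
drive_tool --pt "0 0 0.02 0 0 0" --pt "0 0 0.04 0 0 0" --pt "0 0 0.05 0 0 0" --pt "0 0 0.05 0 0 0"

```text
clock: 3.48
eef_pos: [0.4578, 0.1707, 0.0677]
eef_rot: [-3.141, -0.0, 0.767]
contact_force: [-6.3, -0.7, 16.5]
width: -0.001
grasp_force: 8.0
```

Request:
drive_tool --pt "0 0 -0.3 0 0 0" --pt "0 0 -0.9 0 0 0" --pt "0 0 -1.5 0 0 0" --pt "0 0 -1.7 0 0 0" --pt "0 0 -1.7 0 0 0"

```text
clock: 4.1
eef_pos: [0.4579, 0.1706, 0.1682]
eef_rot: [3.141, -0.001, 0.767]
contact_force: [-0.5, -1.4, -0.7]
width: 0.0
grasp_force: 0.0
```

```bash
python3 -c "
from h import *
d=get_image('top');P=pts(d);q=P[225:255,205:235][d['range_z'][225:255,205:235]>0];q=q[np.hypot(q[:,0]-.4585,q[:,1]-.1686)<.012];print(np.percentile(q[:,2],[10,50,90]))
d=get_image('side');P=pts(d);q=P[190:225,210:240][d['range_z'][190:225,210:240]>0];q=q[np.hypot(q[:,0]-.4585,q[:,1]-.1686)<.016];print(len(q),np.percentile(q[:,2],[10,50,90,98]))
go([.5454,.1411,.165],43.7);print(get_state()['contact_force'])"
```

```text
[0.04360577 0.04619442 0.04747212]
108 [0.01600672 0.03938235 0.04527781 0.04611219]
row [0.726, 1.373, 0.026, -0.003, 0.011, 0.026]
[0.14934993 0.60758849 0.17568942]
```

Request:
drive_tool --pt "0.15 0.3 0 0 0 0" --pt "0.4 0.8 0 0 0 0" --pt "0.62 1.2 0 0 0 0" --pt "0.73 1.37 0 0 0 0.03" --pt "0.73 1.37 0.2 0 0 0.03" --pt "0.73 1.37 0.2 0 0 0.03" --jaw 0.85

```text
clock: 4.95
eef_pos: [0.5441, 0.142, 0.154]
eef_rot: [-3.139, 0.004, 0.763]
contact_force: [-0.8, 0.8, 0.0]
width: 0.85
grasp_force: 0.0
```

```bash
python3 -c "
from h import *
go([.5454,.1411,.089],43.7);print(get_state()['eef_pos'])
"
```

```text
row [0.01, 0.028, 1.084, -0.012, 0.021, 0.001]
[0.54407471 0.14195512 0.15403906]
```

Request:
drive_tool --pt "0.01 0.03 0.3 0 0 0" --pt "0.01 0.03 0.7 0 0 0" --pt "0.01 0.03 1.0 0 0 0" --pt "0.01 0.03 1.08 0 0 0" --pt "0.01 0.03 1.08 0 0 0"

```text
clock: 5.58
eef_pos: [0.5478, 0.1408, 0.0912]
eef_rot: [-3.142, 0.0, 0.762]
contact_force: [-1.0, -0.4, 0.8]
width: 0.85
grasp_force: 0.0
```

Request:
drive_tool --pt "0 0 0 0 0 0" --pt "0 0 0 0 0 0" --pt "0 0 0 0 0 0" --pt "0 0 0 0 0 0" --pt "0 0 0 0 0 0" --pt "0 0 0 0 0 0" --jaw 0 --squeeze 60

```text
clock: 6.32
eef_pos: [0.5485, 0.1408, 0.092]
eef_rot: [3.141, -0.001, 0.762]
contact_force: [-0.6, -1.0, 5.3]
width: 0.246
grasp_force: 59.8
```

```bash
python3 -c "
from h import *
s=get_state();print({k:np.round(v,3).tolist() for k,v in s.items()})
"
```

```text
{'clock': 6.325, 'joint_pos': [-0.661, 0.292, 0.419, 1.859, -0.138, 1.018, -0.995], 'joint_vel': [-0.003, -0.0, 0.0, -0.002, 0.0, 0.001, -0.001], 'effort': [-0.442, -37.466, 3.137, -24.85, -0.128, -0.062, -0.032], 'eef_pos': [0.548, 0.141, 0.092], 'eef_rot': [3.141, -0.001, 0.762], 'contact_force': [-0.639, -1.01, 5.269], 'wrist_torque': [-0.036, 0.057, 0.06], 'grasp_force': 59.806, 'width': 0.246}
```

Request:
drive_tool --pt "0 0 0 0 0 -0.2" --pt "0 0 0 0 0 -0.5" --pt "0 0 0 0 0 -0.9" --pt "0 0 0 0 0 -1.3" --pt "0 0 0 0 0 -1.7" --pt "0 0 0 0 0 -2.0" --pt "0 0 0 0 0 -2.0"

```text
clock: 7.2
eef_pos: [0.5483, 0.1413, 0.092]
eef_rot: [3.141, -0.001, 1.112]
contact_force: [0.7, 0.2, 5.6]
width: 0.247
grasp_force: 59.9
```

```bash
cat > st.py <<'E'
from h import *
s=get_state();print(s['clock'],'pos',s['eef_pos'].round(4),'rot',np.degrees(s['eef_rot']).round(2),'F',s['contact_force'].round(2),'T',s['wrist_torque'].round(3),'w',round(s['width'],3),'g',round(s['grasp_force'],1),'q',s['joint_pos'].round(2))
E
python3 st.py
```

```text
7.2 pos [0.5483 0.1413 0.092 ] rot [ 1.7998e+02 -7.0000e-02  6.3700e+01] F [0.7  0.16 5.61] T [0.086 0.132 0.159] w 0.247 g 59.9 q [-0.62  0.29  0.37  1.86 -0.12  1.02 -0.66]
```

Request:
drive_tool --pt "0 0 0 0 0 -0.3" --pt "0 0 0 0 0 -0.8" --pt "0 0 0 0 0 -1.3" --pt "0 0 0 0 0 -1.8" --pt "0 0 0 0 0 -2.3" --pt "0 0 0 0 0 -2.8" --pt "0 0 0 0 0 -3.3" --pt "0 0 0 0 0 -3.7" --pt "0 0 0 0 0 -4.0" --pt "0 0 0 0 0 -4.0"

```text
clock: 8.45
eef_pos: [0.5482, 0.1411, 0.092]
eef_rot: [3.141, -0.0, 1.81]
contact_force: [-0.2, 0.0, 4.8]
width: 0.248
grasp_force: 60.0
```

```bash
python3 st.py
```

```text
8.45 pos [0.5482 0.1411 0.092 ] rot [ 1.7995e+02 -3.0000e-02  1.0370e+02] F [-0.22  0.03  4.77] T [-0.034  0.246  0.129] w 0.248 g 60.0 q [-0.53  0.28  0.27  1.85 -0.09  1.02  0.01]
```

Request:
drive_tool --pt "0 0 0 0 0 -0.2" --pt "0 0 0 0 0 -0.4" --pt "0 0 0 0 0 -0.6" --pt "0 0 0 0 0 -0.6"

```text
clock: 8.95
eef_pos: [0.5482, 0.1412, 0.092]
eef_rot: [3.141, -0.0, 1.914]
contact_force: [-0.1, 0.2, 6.3]
width: 0.249
grasp_force: 60.0
```

```bash
python3 st.py
```

```text
8.95 pos [0.5482 0.1412 0.092 ] rot [ 1.7995e+02 -2.0000e-02  1.0969e+02] F [-0.14  0.24  6.27] T [0.053 0.292 0.209] w 0.249 g 60.0 q [-0.52  0.28  0.25  1.85 -0.08  1.02  0.11]
```

Request:
drive_tool --pt "0 0 0 0 0 -0.2" --pt "0 0 0 0 0 -0.4" --pt "0 0 0 0 0 -0.4"

```text
clock: 9.32
eef_pos: [0.5482, 0.1412, 0.092]
eef_rot: [3.141, -0.0, 1.984]
contact_force: [-0.3, -0.1, 7.4]
width: 0.252
grasp_force: 60.0
```

```bash
python3 st.py
```

```text
9.325 pos [0.5482 0.1412 0.092 ] rot [ 1.7995e+02 -2.0000e-02  1.1368e+02] F [-0.33 -0.07  7.44] T [-0.008  0.225  0.083] w 0.252 g 60.0 q [-0.51  0.28  0.24  1.85 -0.08  1.02  0.18]
```

Request:
drive_tool --pt "0 0 0 0 0 -0.2" --pt "0 0 0 0 0 -0.4" --pt "0 0 0 0 0 -0.4"

```text
clock: 9.7
eef_pos: [0.548, 0.1413, 0.092]
eef_rot: [3.141, -0.001, 2.054]
contact_force: [-0.4, -0.1, 5.1]
width: 0.251
grasp_force: 60.0
```

```bash
python3 st.py; python3 - <<'E'
from h import *
d=get_image("top"); 
cv2.imwrite("pics/c.png",np.hstack([crop(d,190,160,90,100,4),crop(get_image("side"),200,130,120,110,3.6)[:400,:]][:2] if 0 else [crop(d,190,160,90,100,4),cv2.resize(crop(get_image("side"),200,130,120,110,3.6),(430,400))]))
E
```

```text
9.7 pos [0.548  0.1413 0.092 ] rot [ 1.7996e+02 -3.0000e-02  1.1767e+02] F [-0.39 -0.11  5.15] T [-0.059  0.292  0.037] w 0.251 g 60.0 q [-0.5   0.28  0.23  1.85 -0.08  1.02  0.25]
```

View pics/c.png

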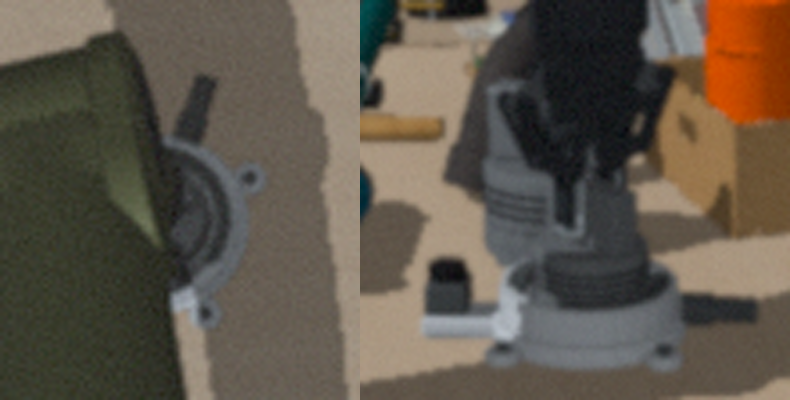

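The top view is now blocked by the arm. The side view shows the bar held in the fingers, turned, with the button down. I'll keep turning.

Request:
drive_tool --pt "0 0 0 0 0 -0.2" --pt "0 0 0 0 0 -0.4" --pt "0 0 0 0 0 -0.4"

```text
clock: 10.18
eef_pos: [0.5475, 0.1418, 0.092]
eef_rot: [3.141, -0.004, 2.117]
contact_force: [-3.6, 2.5, 7.8]
width: 0.25
grasp_force: 70.2
```

```bash
python3 st.py
```

```text
10.175 pos [0.5475 0.1418 0.092 ] rot [179.96  -0.2  121.28] F [-3.55  2.49  7.83] T [ 0.329  0.63  -2.136] w 0.25 g 70.2 q [-0.49  0.28  0.22  1.85 -0.08  1.02  0.31]
```

Stop felt: about 2.1 N m at 121.3°, a turn of roughly 78°. I'll back off slightly.

Request:
drive_tool --pt "0 0 0 0 0 0.1" --pt "0 0 0 0 0 0.15" --pt "0 0 0 0 0 0.15"

```text
clock: 10.55
eef_pos: [0.5475, 0.1418, 0.092]
eef_rot: [3.141, -0.002, 2.094]
contact_force: [-2.5, 2.1, 6.7]
width: 0.25
grasp_force: 61.4
```

```bash
python3 st.py
```

```text
10.55 pos [0.5475 0.1418 0.092 ] rot [ 1.7997e+02 -1.4000e-01  1.1998e+02] F [-2.5   2.05  6.72] T [ 0.244  0.553 -1.014] w 0.25 g 61.4 q [-0.5   0.28  0.23  1.85 -0.08  1.02  0.28]
```

Request:
drive_tool --pt "0 0 0 0 0 0.1" --pt "0 0 0 0 0 0.2" --pt "0 0 0 0 0 0.2"

```text
clock: 10.92
eef_pos: [0.5477, 0.1418, 0.092]
eef_rot: [3.141, -0.001, 2.063]
contact_force: [-1.7, 0.3, 6.7]
width: 0.244
grasp_force: 60.1
```

```bash
python3 st.py
```

```text
10.925 pos [0.5477 0.1418 0.092 ] rot [ 1.7998e+02 -7.0000e-02  1.1818e+02] F [-1.72  0.29  6.71] T [ 0.244  0.464 -0.017] w 0.244 g 60.1 q [-0.5   0.28  0.23  1.85 -0.08  1.02  0.25]
```

Request:
drive_tool --pt "0 0 -0.03 0 0 0" --pt "0 0 -0.07 0 0 0" --pt "0 0 -0.12 0 0 0" --pt "0 0 -0.12 0 0 0"

```text
clock: 11.42
eef_pos: [0.5473, 0.1409, 0.0983]
eef_rot: [-3.14, -0.001, 2.062]
contact_force: [-1.0, 0.3, -3.0]
width: 0.25
grasp_force: 58.9
```

```bash
python3 st.py
```

```text
11.425 pos [0.5473 0.1409 0.0983] rot [-1.7994e+02 -4.0000e-02  1.1815e+02] F [-1.04  0.32 -2.97] T [ 0.146  0.398 -0.118] w 0.25 g 58.9 q [-0.5   0.27  0.23  1.85 -0.07  1.03  0.25]
```

Request:
drive_tool --pt "0 0 -0.2 0 0 0" --pt "0 0 -0.5 0 0 0" --pt "0 0 -0.9 0 0 0" --pt "0 0 -1.3 0 0 0" --pt "0 0 -1.6 0 0 0" --pt "0 0 -1.7 0 0 0" --pt "0 0 -1.7 0 0 0"

```text
clock: 12.3
eef_pos: [0.5479, 0.1408, 0.2008]
eef_rot: [3.141, 0.0, 2.062]
contact_force: [0.5, 0.2, -3.9]
width: 0.25
grasp_force: 59.2
```

```bash
python3 st.py; python3 -c "
from h import *
go([.5685,-.2215,.2],161.5)"
```

```text
12.3 pos [0.5479 0.1408 0.2008] rot [179.97   0.   118.15] F [ 0.47  0.16 -3.91] T [ 0.061 -0.023 -0.012] w 0.25 g 59.2 q [-0.51  0.17  0.24  1.74 -0.04  1.23  0.23]
row [-5.485, -2.546, 0.011, 0.003, 0.001, -4.335]
```

Request:
drive_tool --pt "-0.25 -0.1 0 0 0 -0.2" --pt "-0.8 -0.4 0 0 0 -0.7" --pt "-1.5 -0.7 0 0 0 -1.2" --pt "-2.2 -1.0 0 0 0 -1.8" --pt "-2.9 -1.35 0 0 0 -2.4" --pt "-3.6 -1.7 0 0 0 -3.0" --pt "-4.3 -2.0 0 0 0 -3.5" --pt "-4.9 -2.3 0 0 0 -3.9" --pt "-5.3 -2.45 0.3 0 0 -4.2" --pt "-5.46 -2.53 0.7 0 0 -4.34" --pt "-5.46 -2.53 1.1 0 0 -4.34" --pt "-5.46 -2.53 1.2 0 0 -4.34"

```text
clock: 13.8
eef_pos: [0.5666, -0.219, 0.1254]
eef_rot: [-3.141, -0.006, 2.819]
contact_force: [-0.8, 0.0, -3.5]
width: 0.247
grasp_force: 59.0
```

```bash
python3 st.py;  python3 - <<'E'
from h import *
d=get_image("side"); np.savez("s2.npz",**d); t=get_image("top"); np.savez("t2.npz",**t)
cv2.imwrite("pics/d.png",np.hstack([crop(d,260,170,130,150,4)]))
P=pts(d)
for u,v in proj(d,[[.5685,-.2215,.1],[.5685,-.2215,.014]]): print(u,v)
q=P[170:320,260:390][d["range_z"][170:320,260:390]>0]; q=q[np.hypot(q[:,0]-.568,q[:,1]+.2215)<.07]
for lo in np.arange(.03,.15,.008):
    m=(q[:,2]>lo)&(q[:,2]<lo+.008); 
    if m.sum()>5: print(round(lo,3),m.sum(),q[m].min(0).round(4),q[m].max(0).round(4), [np.round(x,4) for x in circ(q[m][:,:2])])
E
```

```text
13.8 pos [ 0.5666 -0.219   0.1254] rot [-179.98   -0.33  161.54] F [-0.83  0.02 -3.46] T [ 0.024  0.028 -0.011] w 0.247 g 59.0 q [-0.01  0.34  0.41  1.72 -0.15  1.12  1.69]
325.899234507174 242.07854666169774
323.9925843324328 287.1436842190575
0.046 175 [ 0.527  -0.2679  0.0462] [ 0.603  -0.2202  0.0539] [array([ 0.5629, -0.2325]), np.float64(0.0315)]
0.054 250 [ 0.5274 -0.2673  0.054 ] [ 0.6026 -0.2     0.062 ] [array([ 0.5644, -0.2279]), np.float64(0.0325)]
0.062 188 [ 0.5269 -0.2588  0.062 ] [ 0.6006 -0.2158  0.07  ] [array([ 0.5676, -0.2191]), np.float64(0.0377)]
0.07 184 [ 0.5269 -0.2589  0.0701] [ 0.602  -0.2081  0.078 ] [array([ 0.5678, -0.2187]), np.float64(0.0383)]
0.078 217 [ 0.5266 -0.2609  0.078 ] [ 0.6038 -0.2082  0.0859] [array([ 0.5678, -0.2184]), np.float64(0.0387)]
0.086 281 [ 0.5269 -0.2595  0.086 ] [ 0.6027 -0.2058  0.094 ] [array([ 0.5654, -0.2225]), np.float64(0.0333)]
0.094 340 [ 0.5313 -0.2595  0.094 ] [ 0.6037 -0.2077  0.1019] [array([ 0.5635, -0.2288]), np.float64(0.0222)]
0.102 172 [ 0.5312 -0.2425  0.102 ] [ 0.5961 -0.2061  0.11  ] [array([ 0.5737, -0.1981]), np.float64(0.0402)]
0.11 182 [ 0.531  -0.2453  0.11  ] [ 0.5978 -0.2058  0.118 ] [array([ 0.569 , -0.2107]), np.float64(0.0307)]
0.118 197 [ 0.5314 -0.2447  0.1181] [ 0.5976 -0.206   0.126 ] [array([ 0.5696, -0.2102]), np.float64(0.0315)]
0.126 222 [ 0.5313 -0.2438  0.1261] [ 0.5999 -0.2051  0.134 ] [array([ 0.5684, -0.2136]), np.float64(0.0285)]
0.134 143 [ 0.5333 -0.2441  0.134 ] [ 0.6006 -0.203   0.1419] [array([ 0.5669, -0.2185]), np.float64(0.0237)]
0.142 17 [ 0.5466 -0.2599  0.1422] [ 0.5653 -0.1952  0.1497] [array([ 0.5707, -0.2266]), np.float64(0.0278)]
```

View pics/d.png

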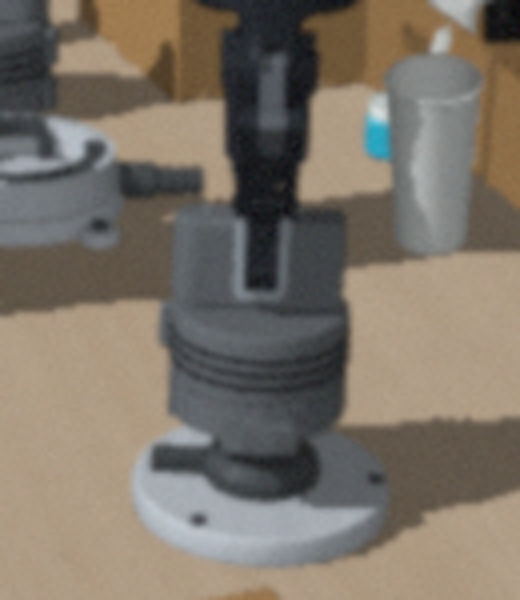

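The side view shows the head held upright above the foot, with its rib at left (165,325) on the same side as the foot's key (175,458). Next I'll compare barrel, foot and bar angle in this same camera.

```bash
python3 - <<'E'
from h import *
from scipy.optimize import least_squares
def fixr(q,r,c0): return least_squares(lambda c:np.hypot(*(q-c).T)-r,c0,loss="soft_l1",f_scale=.001).x.round(4)
def S(d,lo,hi,R,r0=0):
    P=pts(d); q=P[d["range_z"]>0]; r=np.hypot(q[:,0]-.568,q[:,1]+.221); return q[(q[:,2]>lo)&(q[:,2]<hi)&(r<R)&(r>r0)]
s0=dict(np.load("side0.npz")); s2=dict(np.load("s2.npz")); t0=dict(np.load("top0.npz")); c0=[.568,-.221]
print("barrel",fixr(S(s2,.064,.084,.05)[:,:2],.039,c0))
q=S(s2,.064,.088,.05)
for n,s in(("s0",s0),("s2",s2)):
    print(n,"foot wall",fixr(S(s,.002,.011,.065,.05)[:,:2],.056,c0))
    b=S(s,.0155,.021,.0285); b=b[b[:,1]<-.228]; print(" boss wall",len(b),fixr(b[:,:2],.026,c0))
k=S(s0,.02,.03,.052,.031); k=k[k[:,0]<.56]; print("key s0",len(k),k.mean(0))
k=S(s0,.0215,.03,.052,.031); k=k[k[:,0]<.56]; l=cv2.fitLine(k[:,:2].astype(np.float32),cv2.DIST_L2,0,.001,.001).ravel(); print("line",np.degrees(np.arctan2(l[1],l[0])))
b=S(s2,.104,.130,.05); b=b[(b[:,0]<.552)|(b[:,0]>.583)]; l=cv2.fitLine(b[:,:2].astype(np.float32),cv2.DIST_HUBER,0,.001,.001).ravel(); print("bar face",len(b),np.degrees(np.arctan2(l[1],l[0])),l[2:], b.min(0),b.max(0))
# top: hull of boss and plate
h=lambda q:cv2.convexHull(q[:,:2].astype(np.float32))[:,0].astype(float)
print("top foot",fixr(h(S(t0,.010,.017,.06)),.0555,c0))
E
```

```text
barrel [ 0.5682 -0.2178]
s0 foot wall [ 0.5699 -0.2221]
 boss wall 80 [ 0.5699 -0.2219]
s2 foot wall [ 0.5698 -0.2222]
 boss wall 71 [ 0.5694 -0.2215]
key s0 34 [ 0.53138799 -0.21037148  0.02238357]
line -16.81159
bar face 346 -19.740322 [ 0.5603112  -0.22764792] [ 0.53095852 -0.24282195  0.10400706] [ 0.5977805  -0.20579757  0.12988087]
top foot [ 0.568 -0.221]
```

Request:
drive_tool --pt "-0.02 -0.02 0 0 0 -0.1" --pt "-0.04 -0.04 0 0 0 -0.18" --pt "-0.04 -0.04 0 0 0 -0.18" --pt "-0.04 -0.04 0 0 0 -0.18"

```text
clock: 14.4
eef_pos: [0.5703, -0.2227, 0.1288]
eef_rot: [3.141, 0.001, 2.851]
contact_force: [-0.2, -0.7, -2.1]
width: 0.251
grasp_force: 59.1
```

```bash
python3 st.py; python3 - <<'E'
from h import *
from scipy.optimize import least_squares
s2=get_image("side"); np.savez("s3.npz",**s2)
def fixr(q,r,c0): return least_squares(lambda c:np.hypot(*(q-c).T)-r,c0,loss="soft_l1",f_scale=.001).x.round(4)
def S(d,lo,hi,R,r0=0):
    P=pts(d); q=P[d["range_z"]>0]; r=np.hypot(q[:,0]-.568,q[:,1]+.221); return q[(q[:,2]>lo)&(q[:,2]<hi)&(r<R)&(r>r0)]
c0=[.568,-.221]
for lo in (.062,.066,.07,.074,.078,.082,.086): print(lo,fixr(S(s2,lo,lo+.004,.05)[:,:2],.039,c0))
print("foot wall",fixr(S(s2,.002,.011,.065,.05)[:,:2],.056,c0))
b=S(s2,.104,.130,.05); b=b[(b[:,0]<.552)|(b[:,0]>.583)]; b=b[(b[:,0]>.538)&(b[:,0]<.595)]; l=cv2.fitLine(b[:,:2].astype(np.float32),cv2.DIST_HUBER,0,.001,.001).ravel(); print("bar face",len(b),np.degrees(np.arctan2(l[1],l[0])))
E
```

```text
14.4 pos [ 0.5703 -0.2227  0.1288] rot [1.7999e+02 3.0000e-02 1.6335e+02] F [-0.21 -0.69 -2.14] T [ 0.036 -0.007 -0.009] w 0.251 g 59.1 q [-0.01  0.34  0.41  1.71 -0.15  1.12  1.72]
0.062 [ 0.5721 -0.2216]
0.066 [ 0.5718 -0.2211]
0.07 [ 0.572  -0.2214]
0.074 [ 0.572  -0.2219]
0.078 [ 0.5719 -0.2215]
0.082 [ 0.5719 -0.2215]
0.086 [ 0.5718 -0.2218]
foot wall [ 0.5698 -0.2225]
bar face 245 -17.554604
```

Request:
drive_tool --pt "0.03 -0.02 0.1 0 0 0" --pt "0.03 -0.02 0.25 0 0 0" --pt "0.03 -0.02 0.35 0 0 0" --pt "0.03 -0.02 0.42 0 0 0" --pt "0.03 -0.02 0.47 0 0 0" --pt "0.03 -0.02 0.5 0 0 0" --pt "0.03 -0.02 0.5 0 0 0"

```text
clock: 15.32
eef_pos: [0.5689, -0.2229, 0.099]
eef_rot: [3.14, 0.002, 2.851]
contact_force: [0.5, 0.6, -2.1]
width: 0.249
grasp_force: 59.3
```

```bash
python3 st.py
```

```text
15.325 pos [ 0.5689 -0.2229  0.099 ] rot [1.7994e+02 9.0000e-02 1.6336e+02] F [ 0.54  0.62 -2.14] T [ 0.307 -0.204 -0.043] w 0.249 g 59.3 q [ 0.    0.37  0.4   1.74 -0.16  1.06  1.74]
```

Request:
drive_tool --pt "0 0 0.03 0 0 0" --pt "0 0 0.06 0 0 0" --pt "0 0 0.09 0 0 0" --pt "0 0 0.12 0 0 0" --pt "0 0 0.13 0 0 0" --pt "0 0 0.13 0 0 0"

```text
clock: 16.08
eef_pos: [0.5684, -0.2226, 0.0921]
eef_rot: [3.14, -0.0, 2.851]
contact_force: [-1.4, 5.4, 6.6]
width: 0.25
grasp_force: 60.8
```

```bash
python3 st.py
```

```text
16.075 pos [ 0.5684 -0.2226  0.0921] rot [179.91  -0.   163.38] F [-1.42  5.44  6.57] T [ 1.066  0.505 -0.137] w 0.25 g 60.8 q [ 0.    0.38  0.4   1.75 -0.17  1.05  1.74]
```

Request:
drive_tool --pt "0 0 0 0 0 0" --pt "0 0 0 0 0 0" --pt "0 0 0 0 0 0" --pt "0 0 0 0 0 0" --pt "0 0 0 0 0 0" --jaw 0.7

```text
clock: 16.7
eef_pos: [0.568, -0.2235, 0.0906]
eef_rot: [-3.141, -0.0, 2.851]
contact_force: [-0.2, 0.2, 0.2]
width: 0.696
grasp_force: 0.0
```

Request:
drive_tool --pt "0 0 -0.1 0 0 0" --pt "0 0 -0.4 0 0 0" --pt "0 0 -0.9 0 0 0" --pt "0 0 -1.5 0 0 0" --pt "0 0 -2.1 0 0 0" --pt "1.0 0 -2.6 0 0 0" --pt "2.0 0 -2.6 0 0 0" --pt "3.0 0 -2.6 0 0 0" --pt "3.0 0 -2.6 0 0 0"

```text
clock: 17.82
eef_pos: [0.3921, -0.171, 0.2478]
eef_rot: [3.138, 0.002, 2.851]
contact_force: [0.9, -0.4, 1.7]
width: 0.702
grasp_force: 0.0
```

```bash
python3 st.py; python3 - <<'E'
from h import *
s=get_image("side"); t=get_image("top")
cv2.imwrite("pics/e.png",np.hstack([cv2.resize(crop(s,260,180,130,150,3),(390,450)),crop(t,300,160,110,125,3.6)]))
for d in (s,t):
    P=pts(d); q=P[d["range_z"]>0]; q=q[np.hypot(q[:,0]-.569,q[:,1]+.222)<.06]
    b=q[(q[:,2]>.095)&(q[:,2]<.112)]; print("bar top z",len(b),np.percentile(b[:,2],[10,50,90]),rect(b[:,:2]))
    w=q[(q[:,2]>.003)&(q[:,2]<.018)]; print(w[:,2].max())
    g=b[:,:2].mean(0); A=np.c_[b[:,:2]-g,np.ones(len(b))]; print("tilt deg",np.degrees(np.linalg.lstsq(A,b[:,2],rcond=None)[0][:2]))
E
```

```text
17.825 pos [ 0.3921 -0.171   0.2478] rot [1.7981e+02 9.0000e-02 1.6334e+02] F [ 0.93 -0.38  1.75] T [-0.046 -0.059  0.006] w 0.702 g 0.0 q [-0.09 -0.18  0.39  1.98  0.07  1.33  1.56]
bar top z 332 [0.09644589 0.10038231 0.10168296] (array([ 0.56722937, -0.22462978]), (24.064960479736328, 70.30303192138672), 77.27410125732422)
0.01797759684871821
tilt deg [2.72311438 8.93713762]
bar top z 221 [0.09867566 0.10187346 0.10433654] (array([ 0.5661601 , -0.22021426]), (22.338254928588867, 71.76454162597656), 73.03450012207031)
0.01793498508972951
tilt deg [-1.11844296 -1.96195939]
```

View pics/e.png

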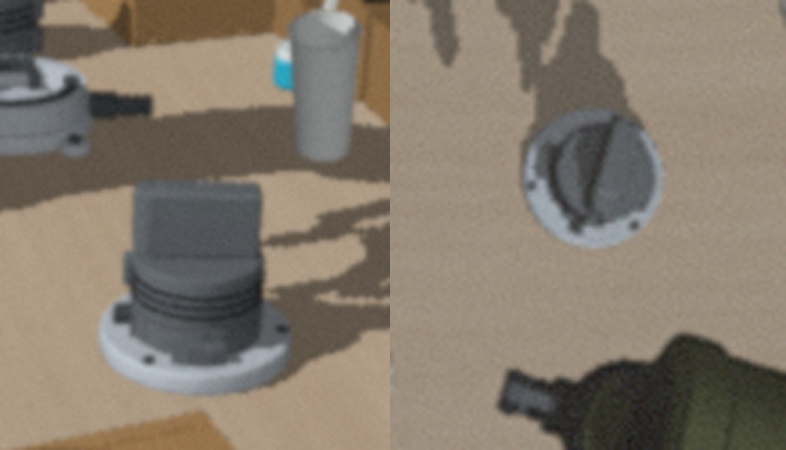

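The head sits flush: its bar top reads 102 mm, the skirt is down on the foot, and the key shows at the notch at left (120,315). The gripper is clear and the cup has not moved.

```bash
python3 -c "
from bench import hand_in;print(hand_in())"
```

```text
the job is handed in; nothing more can be done
None
```

I pressed the button fully down, turned the head about 76° anticlockwise to its stop (about 2.1 N m at most), lifted it off and stacked it upright and flush on the storage foot with its notch over the key. I let go and handed in at about 18 s, leaving the cup and tape alone.

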